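Secure the test jig and hold its recessed reset button

ROBOT

A 7-joint arm with a two-finger parallel gripper is mounted at the origin on the work surface. World frame = base frame: x ahead of the robot, y to its left, z up, the work surface at z = 0. Lengths are in m, angles in rad, forces in N, time in s.
With the tool pointing down it reaches from about 0.425 to 0.875 m from the base axis. Payload 4.7 kg.
Tool frame: the origin (TCP) lies between the finger pads; the fingertips stand 14 mm ahead of it and the grasp point (between the pads) lies 5 mm behind it; z points along the fingers, y is the line along which they close (so a half turn about z gives the same grasp; the last joint's range is limited). The gripper opens to 87 mm and grips with 3 to 60 N. Pads are 19 mm wide; open, the fingers measure 117 mm over their backs; the gripper's body (75 mm by 190 mm) begins 51 mm behind the grasp point.
Start: joints at [1.229, 0.321, -0.07, 1.45, 0.023, 1.371, -0.057], TCP at [0.226, -0.609, 0.237] pointing down, gripper open.
Joint ranges: [-2.86, 2.86], [-0.3, 2.09], [-1.38, 1.24], [0.06, 2.45], [-1.56, 4.7], [0.09, 2.05], [-2.69, 2.69]. Speed limits (rad/s): [2.57, 2.57, 3.14, 3.14, 3.14, 3.14, 3.14].

INTERFACE

Orientations are given as a unit quaternion [x, y, z, w].
In Python, from rig import ctrl gives the robot as it stands.
- The arm moves only by the tool arm_command, never from a script. Its argument "targets" is text: rows parted by semicolons, each of 7 numbers parted by spaces: the shift along the tool's x, y, z each as a share of 20 mm, from -1 to 1, then the turn, a rotation vector about the tool's x, y, z each as a share of 5 degrees, from -1 to 1, then the opening, from -1 (shut) to 1 (fully open). A call has exactly 5 rows; each row shifts and turns the commanded pose from where the row before left it, along the tool's axes as they then stand; what a row does not reach is not made up. A row lasts 1/10 s, in which the tool goes at most 50 mm and 8.59 degrees, less where a joint would pass 70% of its speed; a pose out of reach is approached as far as the arm can. A call with a number of a shift or a turn outside -1 to 1 is refused whole. A call with a gripper value outside its range is refused whole. The fingers move at their own pace and stop on an object; "newtons" is the grip in N (left out, the last holds). Time passes only in rows, so rows that do not move let the fingers close, or fill a call up. It gives the time, the measured TCP pose, the force, the opening and the grip force at its end, in the units of the state.
- ctrl.get_state(): the state, without advancing time (a new reading comes with each control period).
- ctrl.capture(name): name is "side" or "top" or "wrist"; returns a dict with "color" (384x512x3 uint8, red, green, blue), "depth" (384x512 float32, m along the optical axis (not along the pixel's ray), 0 where there is no reading), "camera_matrix" (3x3 intrinsics, pixels), "dist_coeffs" ([k1, k2, p1, p2, k3] as OpenCV has them; the pictures are not rectified), "rvec" (rotation vector, rad) and "tvec" (3), from world to camera coordinates, as OpenCV has them. Camera axes: x right, y down, z forward; pixel columns grow to the right and rows downward; lengths in m; the calibration is good to about 2 mm. A picture is of the moment at which its call begins.
- ctrl.finish_job(): hands the job in; it is judged then, once.
The state is a dict: "time_s": time; "joint_pos": joint angles; "dq": joint speeds; "joint_torque": joint torques, N m; "tcp_pos": TCP position; "eef_rot": TCP orientation; "ft_force": force on the tool from outside, world axes, zero at the start; "moment": the same for the moment, N m; "opening": finger opening in m; "grasp_force": force on a finger pad.
Only numpy, scipy, OpenCV 4.12 (cv2) and the standard library are available. Lean on these libraries where they do the work, as an engineer would, in place of code of your own. Each camera call takes 0.05 s, during which the arm holds its last target. There are 200 camera calls.

TASK

The circuit-board test jig's cover is shut but not secured: first turn the turnbutton on its front ledge to its stop, so that its bar reaches over the edge of the cover. Then take the stylus out of its stand, reach its thin tip down through the round hole in the cover and press the recessed reset button fully down. Finish while still gripping the stylus and holding the button down; leave the cover shut and the spool, jar and parts tray where they are.

Things in the scene. Friction and masses are not known exactly. Their poses are not given: they have to be found in the camera images.
- jig: White plastic test jig, a box fixed to the bench, 150 (x) x 200 (y) mm, top 51 mm up. Origin: centre of the underside. x points from the solid front ledge (x -75 to -45 mm, robot's side) to the cover's hinge (x = 73). The aluminium cover, 6 mm thick fills the rest of the top, flush; it has one round 16 mm hole and one rectangular window 68 x 74 mm (centre x 27, y 42) showing the board.
- cover (a joint): Hinge of the cover, rad; 0 is shut, and grows (to 1.4) as its front edge rises. It starts shut, and only its weight (0.2 kg) keeps it so.
- turnbutton (a joint): Angle of the dark steel turnbutton on the front ledge, rad: 0 has its bar along the ledge (towards the jig's -y), 1.571 is the stop, where the bar points square over the cover (the jig's +x). It grows anticlockwise seen from above; starts between 0.1 and 0.6. It stays where left (friction 0.04 N m).
- turn_grip (a point): Point on the turnbutton's vertical axis at grip height, 73 mm above the bench; at x = -60, y = 0 mm on the jig. x points along the bar and turns with it, z up. Bar: 18 mm wide, 6 thick, underside 53 mm above the bench, from x -12 to +44. On it a fin 10 mm thick (across y), x from -14 to +30, 59 to 84 mm above the bench: pinch it across y, or push it round.
- aperture (a point): Centre of the round 16 mm hole, at the cover's top face (51 mm above the bench), at x = 22, y = -50 mm on the jig. Axes as the jig.
- reset_button (a joint): Travel of the reset button, m: 0 is up, 0.008 fully down. It moves straight down on a spring: about 1.2 N to start, 5.7 N fully down; it comes up when let go.
- button_top (a point): Centre of the top of the white round reset button (18 mm across), straight below the round hole, 22 mm below the cover's top face when up (29 mm above the bench). It moves with the button.
- stylus: Loose stylus, 0.05 kg, 130 mm long: steel rod 7 mm in diameter, 55 mm long, then a black handle 14 x 14 mm square (sides along its x, y), 75 mm long. Origin: the flat tip of the rod; z runs from tip to handle. It starts upright in the stand, rod in the hole, the handle resting on the stand's top and spanning 65 to 140 mm above the bench.
- stylus_grip (a point): Middle of the part of the handle to grip, on the stylus axis, 98 mm from the tip (starts 108 mm above the bench).
- stylus_tip (a point): The tip of the stylus: its origin.
- stand: Wooden stylus stand, a block fixed to the bench, 60 x 60 x 65 mm high, with a round hole 10 mm wide and 62 mm deep in the middle of its top. Origin: centre of its underside. It stands to the left or the right of the jig.
- spool: Bystander: grey spool standing on its flange, 60 mm across, 42 mm high, on the other side of the jig from the stand. Origin: centre of its underside. To be left alone.
- jar: Bystander: white jar with a black cap, 52 mm across, 55 mm high, beyond the jig. Origin: centre of its underside. To be left alone.
- tray: Bystander: grey open parts tray, 80 x 130 x 25 mm, beyond the jig. Origin: centre of its underside. To be left alone.

How it is judged:
By the outcome, as a careful person would: the job done as asked, in the order asked, and still so for the second after the job is handed in, while the arm keeps its last pose, push and grip.
It also fails if it takes over 64 s, if anything falls off the work surface, if the arm or the gripper's body presses on something with over 40 N, if the wrist force passes 120 N, or if a joint passes its speed limit or range.

## Working session

There is one attempt and no reset: what is moved stays moved. The work goes in short steps, Python scripts to look and compute and a tool call to move; the robot and the scene stay as the last step left them, time stands still between calls to the robot, and variables do not carry over. Pictures are saved under pics/ and viewed, at most 14 in all, crops included, and the job is handed in when it is done.

Besides the shell and the picture viewer there is one more tool, called after "Call:" by a JSON object that holds its "name" and its "arguments". arm_command: Moves the arm, as the interface text tells. Shift numbers are shares of 20 mm and turn numbers shares of 5 degrees, none past 1 either way. Its arguments: {"type":"object","properties":{"targets":{"type":"string"},"newtons":{"type":"number"}},"required":["targets"]}

```bash
mkdir -p pics; ls; python3 - <<'E'
from rig import ctrl
import cv2,pickle
s=ctrl.get_state();print({k:s[k] for k in('time_s','tcp_pos','eef_rot','opening','ft_force')})
d={n:ctrl.capture(n) for n in('top','side')}
pickle.dump(d,open('cap0.pkl','wb'))
import numpy as np
for n in d:
    cv2.imwrite(f'pics/{n}0.png',cv2.resize(d[n]['color'][:,:,::-1],(768,576)))
    R=cv2.Rodrigues(np.array(d[n]['rvec']))[0];print(n,-R.T@np.array(d[n]['tvec']).ravel(),R[2],d[n]['dist_coeffs'],d[n]['camera_matrix'])
E
```

```text
pics
{'time_s': 0.0, 'tcp_pos': array([ 0.22621283, -0.60881994,  0.2354687 ]), 'eef_rot': array([ 9.84210621e-01,  1.76998779e-01, -2.11479793e-04, -9.16712575e-04]), 'opening': 0.08720128402687496, 'ft_force': array([0.22376997, 0.90482957, 0.89928501])}
top [0.45198973 0.0136379  1.120338  ] [ 0.15079846 -0.00688601 -0.98854054] [-0.06809906  0.          0.          0.          0.        ] [[366.79132926   0.         256.88244458]
 [  0.         366.79132926 193.90512967]
 [  0.           0.           1.        ]]
side [ 0.50702863 -0.78303177  0.65102677] [ 0.10472834  0.81501214 -0.56990103] [-0.01323825  0.          0.          0.          0.        ] [[365.15186512   0.         259.79477327]
 [  0.         365.15186512 190.14617319]
 [  0.           0.           1.        ]]
```

View pics/top0.png

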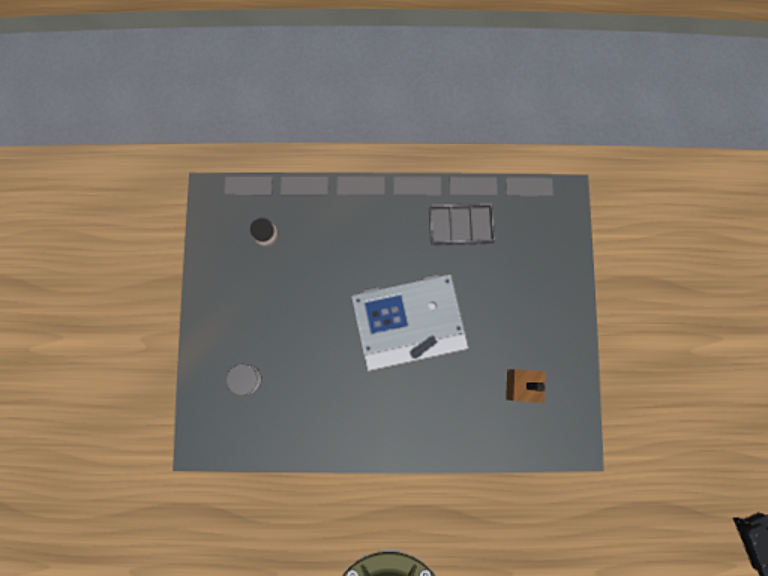

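View pics/side0.png

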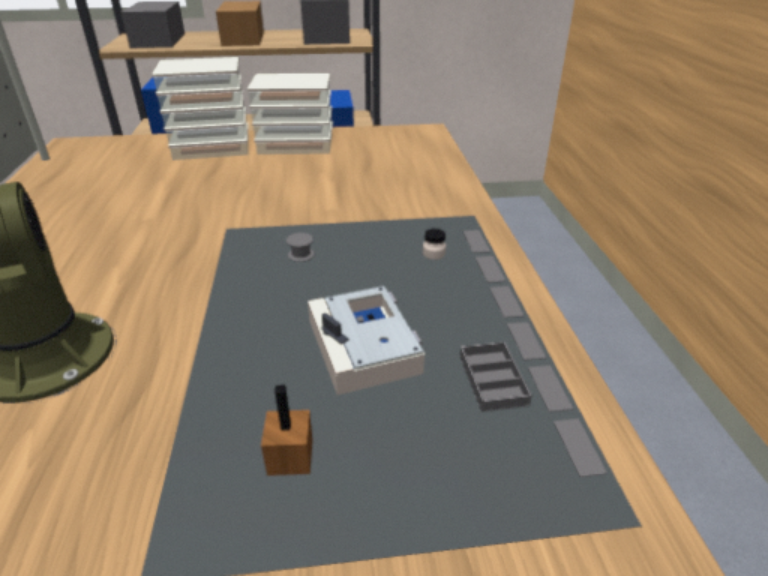

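The top view shows the jig at about (408,322), the turnbutton at (424,346), the hole at (432,306), and the stand and stylus at (526,386). The spool is at (243,379), the jar at (263,231) and the tray at (462,225). The side view shows the same layout, with the handle top at (281,388), the jig at (365,340) and the hole at (384,340).

```bash
cat > h.py <<'E'
import numpy as np,cv2
from scipy.spatial.transform import Rotation as Ro
def ray(d,uv):
    R=cv2.Rodrigues(np.array(d['rvec'],float))[0];t=np.array(d['tvec'],float).ravel()
    n=cv2.undistortPoints(np.array(uv,float).reshape(-1,1,2),np.array(d['camera_matrix']),np.array(d['dist_coeffs'])).reshape(-1,2)
    v=np.c_[n,np.ones(len(n))]@R; return -R.T@t,v
def plane(d,uv,z):
    c,v=ray(d,uv); return c+v*((z-c[2])/v[:,2])[:,None]
def tri(obs):
    A=np.zeros((3,3));b=np.zeros(3)
    for d,uv in obs:
        c,v=ray(d,[uv]);v=v[0]/np.linalg.norm(v);P=np.eye(3)-np.outer(v,v);A+=P;b+=P@c
    return np.linalg.solve(A,b)
def proj(d,p):
    return cv2.projectPoints(np.array(p,float).reshape(-1,1,3),np.array(d['rvec'],float),np.array(d['tvec'],float),np.array(d['camera_matrix']),np.array(d['dist_coeffs']))[0].reshape(-1,2)
def blobs(m,box,amin=5):
    x0,y0,x1,y1=box;k=np.zeros(m.shape,np.uint8);k[y0:y1,x0:x1]=m[y0:y1,x0:x1]
    n,l,s,c=cv2.connectedComponentsWithStats(k)
    return [(s[i,4],c[i],(l==i)) for i in sorted(range(1,n),key=lambda i:-s[i,4]) if s[i,4]>=amin]
E
python3 - <<'E'
from h import *
import pickle
D=pickle.load(open('cap0.pkl','rb'));T,S=D['top'],D['side']
hsv=cv2.cvtColor(T['color'],cv2.COLOR_RGB2HSV);g=hsv[...,2];gs=S['color'].max(2)
j=blobs(((g>135)&(hsv[...,1]<70)).astype(np.uint8),(225,170,325,255))[0]
cn=max(cv2.findContours(j[2].astype(np.uint8),0,2)[0],key=cv2.contourArea)
h=cv2.convexHull(cn)[:,0];P=plane(T,h,.051)[:,:2].astype(np.float32)
print('jig rect',cv2.minAreaRect(P))
for n,d,b in(('top',T,(270,218,295,242)),('side',S,(210,205,235,230))):
    for a,c,m in blobs((d['color'].max(2)<85).astype(np.uint8),b)[:2]:
        print(n,'turn',a,c,plane(d,[c],.084))
        ys,xs=np.nonzero(m);print(cv2.minAreaRect(plane(T,np.c_[xs,ys],.084)[:,:2].astype(np.float32)) if n=='top' else (xs.min(),xs.max(),ys.min(),ys.max()))
for n,d,b in(('top',T,(335,240,370,275)),('side',S,(175,250,200,290))):
    for a,c,m in blobs((d['color'].max(2)<45).astype(np.uint8),b)[:2]:
        ys,xs=np.nonzero(m);print(n,'sty',a,c,xs.min(),xs.max(),ys.min(),ys.max())
hs=cv2.cvtColor(T['color'],cv2.COLOR_RGB2HSV)
for a,c,m in blobs(((hs[...,1]>120)&(hs[...,2]>110)).astype(np.uint8),(330,235,375,280))[:2]:
    ys,xs=np.nonzero(m);print('stand',a,c,cv2.minAreaRect(plane(T,np.c_[xs,ys],.065)[:,:2].astype(np.float32)))
a=cv2.resize(T['color'][165:285,220:380,::-1],(800,600),interpolation=cv2.INTER_CUBIC)
cv2.imwrite('pics/topcrop.png',a)
E
```

```text
jig rect ((0.5558085441589355, -0.03948867321014404), (0.1538533717393875, 0.20074115693569183), 12.344669342041016)
top turn 92 [281.63043478 231.10869565] [[ 0.50417033 -0.06348883  0.084     ]]
((0.503947377204895, -0.06455571949481964), (0.015600203536450863, 0.05264861881732941), 34.81334686279297)
side turn 116 [220.62068966 218.15517241] [[ 0.50095249 -0.0806359   0.084     ]]
(np.int64(215), np.int64(227), np.int64(210), np.int64(225))
side turn 7 [228.         226.57142857] [[ 0.51724692 -0.11441739  0.084     ]]
(np.int64(226), np.int64(230), np.int64(226), np.int64(227))
top sty 43 [355.1627907  256.72093023] 351 361 255 259
side sty 186 [188.09677419 270.63978495] 184 192 257 285
stand 349 [351.73925501 256.74498567] ((0.43152400851249695, -0.268044650554657), (0.058137424290180206, 0.05854151397943497), 86.27182006835938)
```

View pics/topcrop.png

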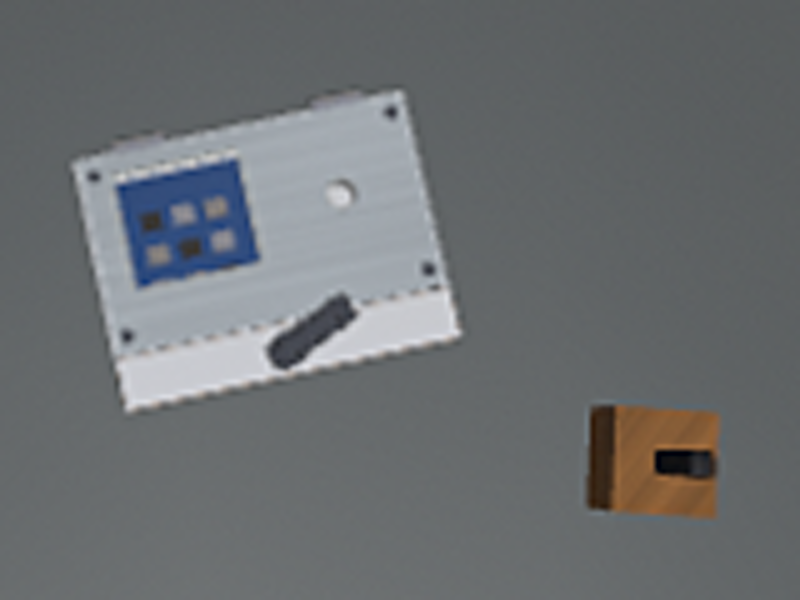

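The crop (scale 5, offset (220,165)) shows the hole at (341,194), the turnbutton from (272,360) to (355,298), and the stylus handle from (657,462) to (715,464) on the stand. Jig yaw is about 12.3° and the fin points at about -55°. I'll move above the turnbutton now.

Call:
{"name": "arm_command", "arguments": {"targets": "0.89 -0.85 0 0 0 0 1;0.89 -0.85 0 0 0 0 1;0.89 -0.85 0 0 0 0 1;0.89 -0.85 0 0 0 0 1;0.89 -0.85 0 0 0 0 1"}}

```text
time_s: 0.6
tcp_pos: [0.2804, -0.4974, 0.236]
eef_rot: [0.984, 0.177, -0.0, -0.0]
ft_force: [0.9, -0.1, -0.1]
opening: 0.0871
grasp_force: 0.0
```

Call:
{"name": "arm_command", "arguments": {"targets": "0.89 -0.85 0 0 0 0 1;0.89 -0.85 0 0 0 0 1;0.89 -0.85 0 0 0 0 1;0.89 -0.85 0 0 0 0 1;0.89 -0.85 0 0 0 0 1"}}

```text
time_s: 1.1
tcp_pos: [0.3342, -0.3868, 0.2362]
eef_rot: [0.984, 0.177, -0.0, -0.0]
ft_force: [0.5, -0.9, 0.6]
opening: 0.0873
grasp_force: 0.0
```

Call:
{"name": "arm_command", "arguments": {"targets": "0.89 -0.85 0 0 0 0 1;0.89 -0.85 0 0 0 0 1;0.89 -0.85 0 0 0 0 1;0.89 -0.85 0 0 0 0 1;0.89 -0.85 0 0 0 0 1"}}

```text
time_s: 1.6
tcp_pos: [0.3879, -0.2762, 0.2362]
eef_rot: [0.984, 0.177, -0.0, -0.0]
ft_force: [-0.4, -0.2, 0.6]
opening: 0.0868
grasp_force: 0.0
```

```bash
python3 - <<'E'
from h import *
from rig import ctrl
import pickle
d=ctrl.capture('wrist');s=ctrl.get_state();pickle.dump((d,s),open('w1.pkl','wb'))
cv2.imwrite('pics/w1.png',d['color'][:,:,::-1]);print(s['tcp_pos'],s['eef_rot'],s['joint_pos'].round(2) if hasattr(s['joint_pos'],'round') else s['joint_pos']);print(ray(d,[[256,192]]))
print('stylus proj',proj(d,[.4315,-.268,.14]),proj(d,[.4315,-.268,.065]))
D=pickle.load(open('cap0.pkl','rb'));print('hole',plane(D['top'],[[288.2,203.8]],.051))
E
```

```text
[ 0.39036738 -0.27165083  0.23635121] [ 9.83702308e-01  1.79800290e-01  5.28130678e-04 -1.16016180e-03] [ 0.91 -0.04 -0.35  1.85 -0.02  1.32 -0.64]
(array([ 0.46681546, -0.24709067,  0.38444238]), array([[-0.30391501, -0.09385891, -0.94830852]]))
stylus proj [[271.7421789  138.98227768]] [[269.51342111 126.13807592]]
hole [[ 0.58590922 -0.0859434   0.051     ]]
```

View pics/w1.png

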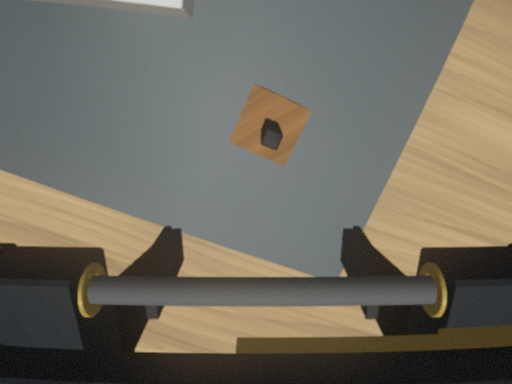

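Call:
{"name": "arm_command", "arguments": {"targets": "0.89 -0.85 0 0 0 0 1;0.89 -0.85 0 0 0 0 1;0.89 -0.85 0 0 0 0 1;0.89 -0.85 0 0 0 0 1;0.89 -0.85 0 0 0 0 1"}}

```text
time_s: 2.15
tcp_pos: [0.4417, -0.1657, 0.2362]
eef_rot: [0.984, 0.177, -0.0, -0.0]
ft_force: [0.1, 0.9, -0.3]
opening: 0.0869
grasp_force: 0.0
```

Call:
{"name": "arm_command", "arguments": {"targets": "0.89 -0.85 0 0 0 0 1;0.89 -0.85 0 0 0 0 1;0.89 -0.85 0 0 0 0 1;0.89 -0.85 0 0 0 0 1;0.89 -0.85 0 0 0 0 1"}}

```text
time_s: 2.65
tcp_pos: [0.4955, -0.0551, 0.2362]
eef_rot: [0.984, 0.177, -0.0, 0.0]
ft_force: [0.0, 0.5, -0.5]
opening: 0.0873
grasp_force: 0.0
```

Call:
{"name": "arm_command", "arguments": {"targets": "0 0 0 0 0 -1 1;0 0 0 0 0 -1 1;0 0 0 0 0 -1 1;0 0 0 0 0 -1 1;0 0 0 0 0 -1 1"}}

```text
time_s: 3.15
tcp_pos: [0.4952, -0.056, 0.2361]
eef_rot: [0.922, 0.387, -0.0, -0.0]
ft_force: [-0.9, -0.3, 0.0]
opening: 0.0867
grasp_force: 0.0
```

Call:
{"name": "arm_command", "arguments": {"targets": "0 0 0 0 0 -1 1;0 0 0 0 0 -1 1;0 0 0 0 0 -1 1;0 0 0 0 0 -1 1;0 0 0 0 0 -1 1"}}

```text
time_s: 3.65
tcp_pos: [0.4952, -0.056, 0.2362]
eef_rot: [0.816, 0.578, -0.0, -0.0]
ft_force: [0.0, -0.1, 0.1]
opening: 0.0871
grasp_force: 0.0
```

```bash
python3 - <<'E'
from h import *
from rig import ctrl
import pickle
d=ctrl.capture('wrist');s=ctrl.get_state();pickle.dump((d,s),open('w2.pkl','wb'))
cv2.imwrite('pics/w2.png',d['color'][:,:,::-1]);print(s['tcp_pos'],s['eef_rot'],s['joint_pos'])
print(ray(d,[[256,192]]),proj(d,[.4954,-.0528,.084]),proj(d,[.586,-.085,.051]))
E
```

```text
[ 0.49514333 -0.05601358  0.23614119] [ 8.15241985e-01  5.79120296e-01 -3.48003382e-04 -2.61755238e-04] [ 0.67895423  0.02517591 -0.6239681   1.79882616  0.01519588  1.32323119
 -0.28409812]
(array([0.52305287, 0.02323104, 0.38441515]), array([[-0.12271147, -0.2931617 , -0.94839917]])) [[261.19111784 172.21069024]] [[353.70833683 164.27499769]]
```

View w2.

w1 shows the stand's top, with corners at (257,84), (310,112), (284,165) and (231,140). The handle's top face is near (272,141) and its base near (270,126).

View pics/w2.png

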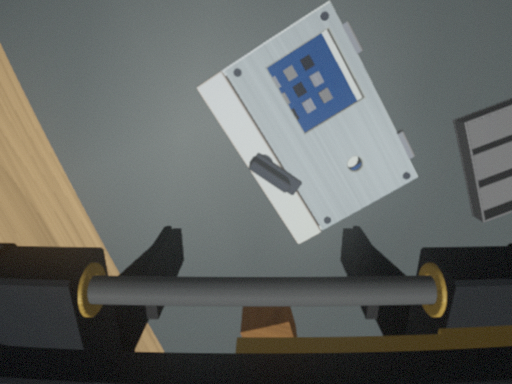

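w2 shows the jig corners at (197,90), (299,243), (417,176) and (330,2), the hole at (354,162), and the turnbutton from (252,160) to (298,186).

```bash
python3 - <<'E'
from h import *
import pickle
d,s=pickle.load(open('w2.pkl','rb'));w1,_=pickle.load(open('w1.pkl','rb'));D=pickle.load(open('cap0.pkl','rb'));T=D['top'];S=D['side']
c=plane(d,[[197.5,90],[299,243],[417,176],[330,2]],.051)[:,:2]
print(c.round(4),c.mean(0));v=(c[0]-c[1])+(c[3]-c[2]);print('yaw',np.degrees(np.arctan2(-v[0],v[1])),np.linalg.norm(c[0]-c[1]),np.linalg.norm(c[1]-c[2]))
print('hole',plane(d,[[354.3,162.5]],.051),tri([(d,(354.3,162.5)),(T,(288.2,203.8))]))
g=d['color'].max(2)
for th in(90,75,60):
  a,cc,m=blobs((g<th).astype(np.uint8),(240,140,310,200))[0]
  ys,xs=np.nonzero(m);print(th,a,cc,cv2.minAreaRect(plane(d,np.c_[xs,ys],.084)[:,:2].astype(np.float32)))
print('fin ctr tri',tri([(d,cc),(T,(281.6,231.1))]))
g=w1['color'].max(2)
for dd,b,th in((w1,(255,110,290,155),45),(w1,(255,110,290,155),70),(S,(180,250,200,290),60),(T,(348,250,368,265),60)):
  a,cc,m=blobs((dd['color'].max(2)<th).astype(np.uint8),b)[0]
  cn=cv2.findContours(m.astype(np.uint8),0,2)[0][0];print('sty',a,cc,cv2.approxPolyDP(cn,1.2,True)[:,0].tolist())
st=[[257.5,84],[310,112.5],[284.5,165.5],[231,140.5]]
p=plane(w1,st,.065)[:,:2];print('stand',p.mean(0),p.round(4).tolist())
print(np.degrees(np.arctan2(*(p[1]-p[0])[::-1])),np.degrees(np.arctan2(*(p[3]-p[0])[::-1])))
i=np.hstack([cv2.resize(w1['color'][75:175,220:320,::-1],(400,400),interpolation=2),cv2.resize(d['color'][130:230,230:330,::-1],(400,400),interpolation=2)])
cv2.imwrite('pics/c2.png',i)
E
```

```text
[[ 0.4615  0.0378]
 [ 0.505  -0.1526]
 [ 0.6472 -0.1198]
 [ 0.6057  0.0704]] [ 0.5548419  -0.04106346]
yaw 12.581424129546757 0.19528939384413363 0.14587496149621887
hole [[ 0.58706876 -0.08336678  0.051     ]] [ 0.58795358 -0.08655508  0.04174854]
90 221 [270.50678733 169.24886878] ((0.5056148171424866, -0.05411800742149353), (0.008537545800209045, 0.04184655100107193), 42.0755615234375)Traceback (most recent call last):
  File "<stdin>", line 9, in <module>
IndexError: list index out of range
```

```bash
python3 - <<'E'
from h import *
import pickle
d,s=pickle.load(open('w2.pkl','rb'));w1,_=pickle.load(open('w1.pkl','rb'));D=pickle.load(open('cap0.pkl','rb'));T=D['top'];S=D['side']
g=d['color'].max(2)
for th in(80,85,90,100,115):
  for a,cc,m in blobs((g<th).astype(np.uint8),(247,148,303,197))[:1]:
    ys,xs=np.nonzero(m);r=cv2.minAreaRect(np.c_[xs,ys].astype(np.float32));print(th,a,cc,r, cv2.minAreaRect(plane(d,np.c_[xs,ys],.084)[:,:2].astype(np.float32)))
for dd,b,th in((w1,(255,110,290,155),45),(w1,(255,110,290,155),70),(S,(180,250,200,290),60),(T,(348,250,368,265),60)):
  for a,cc,m in blobs((dd['color'].max(2)<th).astype(np.uint8),b)[:1]:
    cn=cv2.findContours(m.astype(np.uint8),0,2)[0][0];print('sty',a,cc,cv2.approxPolyDP(cn,1.2,True)[:,0].tolist())
st=[[257.5,84],[310,112.5],[284.5,165.5],[231,140.5]]
p=plane(w1,st,.065)[:,:2];print('stand',p.mean(0),p.round(4).tolist())
print(np.degrees(np.arctan2(*(p[1]-p[0])[::-1])),np.degrees(np.arctan2(*(p[3]-p[0])[::-1])))
i=np.hstack([cv2.resize(w1['color'][75:175,220:320,::-1],(400,400),interpolation=2),cv2.resize(d['color'][130:230,230:330,::-1],(400,400),interpolation=2)])
cv2.imwrite('pics/c2.png',i)
E
```

```text
80 135 [270.02962963 168.78518519] ((271.2243957519531, 169.3804931640625), (41.879737854003906, 4.049691200256348), 32.905242919921875) ((0.5053268074989319, -0.05354968458414078), (0.0038382094353437424, 0.03983559086918831), 36.94602966308594)
85 189 [270.25925926 169.        ] ((271.0797119140625, 169.50253295898438), (42.6063232421875, 7.655824184417725), 28.393020629882812) ((0.5051796436309814, -0.05364631861448288), (0.007265040650963783, 0.04055073857307434), 41.448272705078125)
90 221 [270.50678733 169.24886878] ((271.6605224609375, 169.79501342773438), (43.919891357421875, 8.988906860351562), 27.758541107177734) ((0.5056148171424866, -0.05411800742149353), (0.008537545800209045, 0.04184655100107193), 42.0755615234375)
100 312 [270.83653846 169.81410256] ((271.8679504394531, 170.19207763671875), (45.571868896484375, 11.617714881896973), 25.974393844604492) ((0.5056872963905334, -0.0545780174434185), (0.011050848290324211, 0.04343877732753754), 43.848533630371094)
115 928 [273.84051724 173.41056034] ((274.7696533203125, 173.16854858398438), (53.84789276123047, 20.245962142944336), 32.00538635253906) ((0.5073132514953613, -0.05839131027460098), (0.019281379878520966, 0.051567643880844116), 37.577571868896484)
sty 256 [270.87890625 129.45703125] [[266, 119], [262, 128], [262, 141], [266, 131], [270, 130], [275, 136], [279, 137], [276, 147], [281, 133], [275, 122]]
sty 208 [188.19711538 270.58653846] [[184, 257], [183, 261], [187, 284], [192, 285], [193, 281], [190, 258]]
sty 59 [356.37288136 257.11864407] [[351, 255], [351, 259], [362, 259], [361, 255]]
stand [ 0.43174211 -0.26919325] [[0.4641, -0.2438], [0.457, -0.2994], [0.4004, -0.2957], [0.4055, -0.2378]]
-97.20029460767734 174.21127958387362
```

View pics/c2.png

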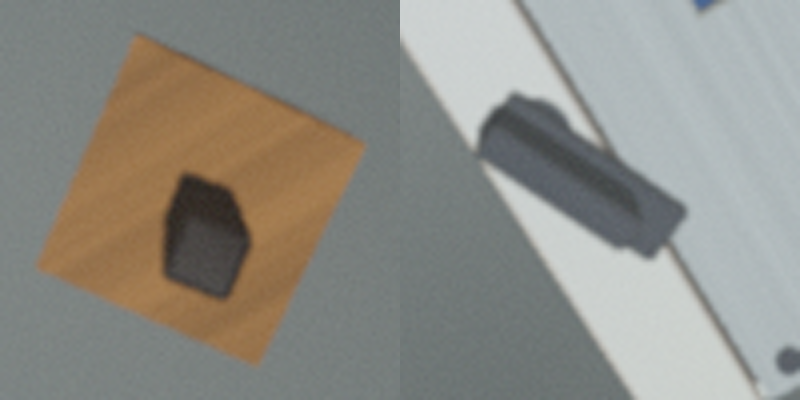

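Left crop (w1, ×4): the handle's top face has corners at about (168,275), (225,298), (248,243) and (190,218), parallel to the stand's edges. Right crop (w2, ×4): the fin's lit top face runs between the edges (503,123)-(637,215) and (482,155)-(620,248).

```bash
python3 - <<'E'
from h import *
import pickle
d,s=pickle.load(open('w2.pkl','rb'));w1,_=pickle.load(open('w1.pkl','rb'));D=pickle.load(open('cap0.pkl','rb'));T=D['top'];S=D['side']
f=np.array([[255.75,160.75],[289.25,183.75],[285,192],[250.5,168.75]]);p=plane(d,f,.084)[:,:2]
print('fin',p.round(4).tolist(),p.mean(0));v=p[1]-p[0]+p[2]-p[3];print(np.degrees(np.arctan2(v[1],v[0])),np.linalg.norm(v)/2)
a=np.radians(12.5);ax=np.array([.5548,-.041])-.06*np.array([np.cos(a),np.sin(a)]);u=v/np.linalg.norm(v)
print('axis by jig',ax,'by fin',p.mean(0)-.008*u,'turn',np.degrees(np.arctan2(v[1],v[0]))-12.5+90)
h=plane(w1,[[262,143.7],[276.2,149.5],[282,135.7],[267.5,129.5]],.14)[:,:2];print('handle top',h.mean(0),h.round(4).tolist(),tri([(w1,(272,139.6)),(S,(187,257.5)),(T,(360.3,257))]))
e=h[1]-h[0]+h[2]-h[3];print(np.degrees(np.arctan2(e[1],e[0])))
print('fin height check: fin ctr w2/top',tri([(d,f.mean(0)),(T,(281.0,231.4))]))
q=np.array([.81524,.57912,0,0]);print('tool yaw',np.degrees(2*np.arctan2(q[1],q[0])))
E
```

```text
fin [[0.4943, -0.0407], [0.5168, -0.0724], [0.5104, -0.0789], [0.4871, -0.0463]] [ 0.50212995 -0.05956092]
-54.508309950517365 0.03941481992306592
axis by jig [ 0.49622224 -0.05398638] by fin [ 0.49748528 -0.05304732] turn 22.991690049482628
handle top [ 0.43108441 -0.26830595] [[0.4257, -0.2625], [0.4253, -0.2739], [0.4364, -0.2742], [0.437, -0.2626]] [ 0.43248375 -0.26759396  0.14423558]
-92.33367555881476
fin height check: fin ctr w2/top [ 0.50261967 -0.06150724  0.07848367]
tool yaw 70.7774971685907
```

Call:
{"name": "arm_command", "arguments": {"targets": "0 0 0 0 0 -1 1;0 0 0 0 0 -1 1;0 0 0 0 0 -1 1;0 0 0 0 0 -1 1;0 0 0 0 0 -1 1"}}

```text
time_s: 4.2
tcp_pos: [0.4952, -0.056, 0.2362]
eef_rot: [0.672, 0.74, -0.0, -0.0]
ft_force: [0.6, 0.5, -0.4]
opening: 0.0869
grasp_force: 0.0
```

Call:
{"name": "arm_command", "arguments": {"targets": "0 0 0 0 0 -1 1;0 0 0 0 0 -1 1;0 0 0 0 0 -1 1;0 0 0 0 0 -1 1;0 0 0 0 0 -1 1"}}

```text
time_s: 4.7
tcp_pos: [0.4952, -0.056, 0.2362]
eef_rot: [0.496, 0.868, -0.0, -0.0]
ft_force: [0.4, 0.5, -0.1]
opening: 0.087
grasp_force: 0.0
```

Call:
{"name": "arm_command", "arguments": {"targets": "0 0 0 0 0 -1 1;0.06 0.13 0 0 0 0 1;0 0 1 0 0 0 1;0 0 1 0 0 0 1;0 0 1 0 0 0 1"}}

```text
time_s: 5.2
tcp_pos: [0.497, -0.0533, 0.1758]
eef_rot: [0.46, 0.888, -0.0, 0.0]
ft_force: [0.9, 0.2, -0.5]
opening: 0.087
grasp_force: 0.0
```

Call:
{"name": "arm_command", "arguments": {"targets": "0 0 1 0 0 0 0;0 0 1 0 0 0 0;0 0 1 0 0 0 0;0 0 0.5 0 0 0 0;0 0 0 0 0 0 0"}}

```text
time_s: 5.7
tcp_pos: [0.4958, -0.0532, 0.1052]
eef_rot: [0.459, 0.888, -0.0, -0.001]
ft_force: [-0.0, 0.5, 0.6]
opening: 0.0551
grasp_force: 0.0
```

```bash
python3 - <<'E'
from h import *
from rig import ctrl
import pickle
d=ctrl.capture('wrist');s=ctrl.get_state();print(s['tcp_pos'],Ro.from_quat(s['eef_rot']).as_matrix()[:,0],s['opening'],s['joint_pos'])
cv2.imwrite('pics/w3.png',d['color'][:,:,::-1])
E
```

```text
[ 0.4966887  -0.05325707  0.10631988] [-0.57816636  0.81591838  0.00092691] 0.05097625426169648 [ 0.6583292   0.1590555  -0.64498667  1.95337784  0.10861399  1.06421149
  0.58296404]
```

View pics/w3.png

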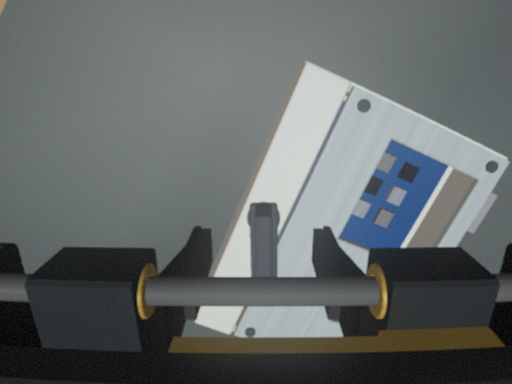

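w3 shows the fin upright at (263,205)-(262,280), midway between the fingers at x 200 and 325. Descending and pinching.

Call:
{"name": "arm_command", "arguments": {"targets": "0 0 0.7 0 0 0 0;0 0 0.7 0 0 0 0;0 0 0 0 0 0 -1;0 0 0 0 0 0 -1;0 0 0 0 0 0 -1", "newtons": 15}}

```text
time_s: 6.25
tcp_pos: [0.4972, -0.0535, 0.0788]
eef_rot: [0.459, 0.889, 0.0, 0.0]
ft_force: [0.3, 0.1, -0.2]
opening: 0.0272
grasp_force: 0.0
```

Call:
{"name": "arm_command", "arguments": {"targets": "0 0 0 0 0 0 -1;0 0 0 0 0 0 -1;0 0 0 0 0 0 -1;0 0 0 0 0 0 -1;0 0 0 0 0 0 -1"}}

```text
time_s: 6.75
tcp_pos: [0.4972, -0.0535, 0.0789]
eef_rot: [0.459, 0.889, -0.0, 0.0]
ft_force: [0.3, -0.5, 2.1]
opening: 0.01
grasp_force: 15.0
```

Call:
{"name": "arm_command", "arguments": {"targets": "0 0 0 0 0 -1 -1;0 0 0 0 0 -1 -1;0 0 0 0 0 -1 -1;0 0 0 0 0 -1 -1;0 0 0 0 0 -1 -1"}}

```text
time_s: 7.25
tcp_pos: [0.4973, -0.0534, 0.0789]
eef_rot: [0.254, 0.967, 0.0, 0.0]
ft_force: [0.1, 0.3, 2.5]
opening: 0.0101
grasp_force: 15.0
```

Call:
{"name": "arm_command", "arguments": {"targets": "0 0 0 0 0 -1 -1;0 0 0 0 0 -1 -1;0 0 0 0 0 -1 -1;0 0 0 0 0 -1 -1;0 0 0 0 0 0 -1"}}

```text
time_s: 7.75
tcp_pos: [0.4974, -0.0532, 0.0789]
eef_rot: [0.084, 0.996, 0.0, 0.0]
ft_force: [-0.1, 1.2, 3.4]
opening: 0.01
grasp_force: 15.0
```

Call:
{"name": "arm_command", "arguments": {"targets": "0 0 0 0 0 -1 -1;0 0 0 0 0 -1 -1;0 0 0 0 0 -0.8 -1;0 0 0 0 0 -0.4 -1;0 0 0 0 0 0 -1"}}

```text
time_s: 8.25
tcp_pos: [0.4973, -0.0531, 0.0789]
eef_rot: [-0.055, 0.998, 0.0, 0.0]
ft_force: [0.1, 1.6, 3.4]
opening: 0.0095
grasp_force: 15.0
```

```bash
python3 - <<'E'
from h import *
from rig import ctrl
s=ctrl.get_state();x=Ro.from_quat(s['eef_rot']).as_matrix()[:,0];print(s['tcp_pos'],np.degrees(np.arctan2(x[1],x[0]))%360,s['moment'],s['ft_force'],s['opening'],s['joint_pos'])
E
```

```text
[ 0.49733939 -0.05313886  0.07888519] 186.29141928799922 [ 0.43607812 -0.15076259  0.00258943] [0.05551634 1.58409413 3.35186842] 0.009487097999974528 [ 0.76469795  0.22053716 -0.77208611  1.97484777  0.18047324  1.01399331
  1.5894683 ]
```

Call:
{"name": "arm_command", "arguments": {"targets": "0 0 0 0 0 -0.6 -1;0 0 0 0 0 -0.4 -1;0 0 0 0 0 -0.4 -1;0 0 0 0 0 -0.3 -1;0 0 0 0 0 0 -1"}}

```text
time_s: 8.75
tcp_pos: [0.4974, -0.0531, 0.0789]
eef_rot: [-0.129, 0.992, 0.0, 0.001]
ft_force: [1.6, 1.9, 3.7]
opening: 0.0101
grasp_force: 15.3
```

```bash
cat > st.py <<'E'
from h import *
from rig import ctrl
s=ctrl.get_state();x=Ro.from_quat(s['eef_rot']).as_matrix()[:,0];print(s['tcp_pos'],np.degrees(np.arctan2(x[1],x[0]))%360,s['moment'],s['ft_force'],s['opening'],s['joint_pos'])
E
python3 st.py
```

```text
[ 0.49740598 -0.05309133  0.0788783 ] 194.79770122405353 [ 0.52317777 -0.22221312 -0.29400052] [1.62350943 1.92426946 3.74872999] 0.010064649706295318 [ 0.78248576  0.22480825 -0.79221689  1.97432379  0.18736832  1.01496686
  1.73253092]
```

Moment of -0.29 N m at 194.8° against an expected 192.5°: the stop is reached. Releasing, lifting, aligning to the handle and moving over to the stylus.

Call:
{"name": "arm_command", "arguments": {"targets": "0 0 0 0 0 0 -0.3;0 0 0 0 0 0 -0.3;0 0 -0.2 0 0 0 -0.3;0 0 -0.8 0 0 0 -0.3;0 0 -1 0 0 0 -0.3"}}

```text
time_s: 9.25
tcp_pos: [0.4957, -0.0535, 0.1181]
eef_rot: [-0.129, 0.992, 0.0, -0.001]
ft_force: [-0.2, 0.3, 0.2]
opening: 0.0296
grasp_force: 0.0
```

Call:
{"name": "arm_command", "arguments": {"targets": "0 0 -1 0 0 0 0;0 0 -1 0 0 0 0;0 0 -1 0 0 0 0;0 0 -1 0 0 0 0;0 0 -1 0 0 0 0"}}

```text
time_s: 9.75
tcp_pos: [0.4965, -0.0536, 0.2193]
eef_rot: [-0.129, 0.992, -0.0, -0.0]
ft_force: [0.3, -0.7, -0.7]
opening: 0.0434
grasp_force: 0.0
```

Call:
{"name": "arm_command", "arguments": {"targets": "0 0 -0.5 0 0 0.94 0;0 0 0 0 0 0.94 0;0 0 0 0 0 0.94 0;0 0 0 0 0 0.94 0;0 0 0 0 0 0 0"}}

```text
time_s: 10.25
tcp_pos: [0.4966, -0.0536, 0.2284]
eef_rot: [0.034, 0.999, -0.0, -0.0]
ft_force: [-0.5, 0.0, 0.4]
opening: 0.0432
grasp_force: 0.0
```

```bash
python3 st.py; python3 - <<'E'
from h import *
from rig import ctrl
import pickle
d=ctrl.capture('wrist');pickle.dump(d,open('w4.pkl','wb'));t=ctrl.capture('top');pickle.dump(t,open('t4.pkl','wb'))
for n,dd in(('w4',d),('t4',t)): print(n,proj(dd,[[.4965,-.0535,.084],[.5394,-.044,.056],[.587,-.085,.051]]).round(0).tolist())
cv2.imwrite('pics/w4.png',d['color'][:,:,::-1])
E
```

```text
[ 0.49656701 -0.05359407  0.22844803] 176.0616431450252 [ 0.1004624  -0.08636936 -0.03479144] [-0.50067039  0.01490541  0.36994929] 0.043245765201168976 [ 0.84083168  0.04388662 -0.7989084   1.80327659  0.03302798  1.30839059
  1.53587573]
w4 [[262.0, 178.0], [274.0, 210.0], [239.0, 251.0]]
t4 [[278.0, 234.0], [274.0, 219.0], [288.0, 203.0]]
```

View pics/w4.png

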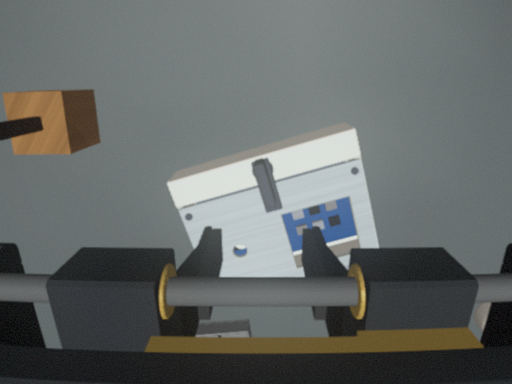

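w4 shows the bar, from (262,165) to (272,208), square to the ledge and over the cover, with the hole at (240,250) and the stand at (50,122). Moving over to the stylus.

Call:
{"name": "arm_command", "arguments": {"targets": "0.226 -0.994 0 0 0 0 0;0.226 -0.994 0 0 0 0 0;0.226 -0.994 0 0 0 0 0;0.226 -0.994 0 0 0 0 0;0.226 -0.994 0 0 0 0 0"}}

```text
time_s: 10.85
tcp_pos: [0.4671, -0.1519, 0.2285]
eef_rot: [0.033, 0.999, -0.0, -0.0]
ft_force: [0.3, -0.8, 0.4]
opening: 0.0433
grasp_force: 0.0
```

Call:
{"name": "arm_command", "arguments": {"targets": "0.226 -0.994 0 0 0 0 0;0.226 -0.994 0 0 0 0 0;0.226 -0.994 0 0 0 0 0;0.226 -0.994 0 0 0 0 0;0.226 -0.994 0 0 0 0 0"}}

```text
time_s: 11.35
tcp_pos: [0.4378, -0.2495, 0.2285]
eef_rot: [0.033, 0.999, -0.0, -0.0]
ft_force: [-0.4, 0.1, -0.2]
opening: 0.0435
grasp_force: 0.0
```

Call:
{"name": "arm_command", "arguments": {"targets": "0.226 -0.994 0 0 0 0 0;0 0 0.5 0 0 0 0;0 0 0.5 0 0 0 0;0 0 0 0 0 0 0;0 0 0 0 0 0 0"}}

```text
time_s: 11.85
tcp_pos: [0.4326, -0.2668, 0.2081]
eef_rot: [0.033, 0.999, 0.0, -0.0]
ft_force: [0.0, 0.8, -0.4]
opening: 0.0438
grasp_force: 0.0
```

```bash
python3 st.py; python3 - <<'E'
from h import *
from rig import ctrl
import pickle
d=ctrl.capture('wrist');s=ctrl.get_state();pickle.dump((d,s),open('w5.pkl','wb'))
print(proj(d,[[.4317,-.2683,.14],[.4317,-.2683,.065]]))
cv2.imwrite('pics/w5.png',cv2.resize(d['color'][60:310,140:380,::-1],(576,600),interpolation=2))
E
```

```text
[ 0.43256829 -0.26684696  0.20805201] 176.21917586344986 [ 0.05468966 -0.15295041  0.00936096] [ 0.01953646  0.81949418 -0.39140559] 0.043831939982552845 [ 1.06936316  0.0676473  -0.58773002  1.81767349  0.03891507  1.26889611
  1.97588085]
[[259.95452245 207.73214666]
 [260.31885043 178.15210538]]
```

View pics/w5.png

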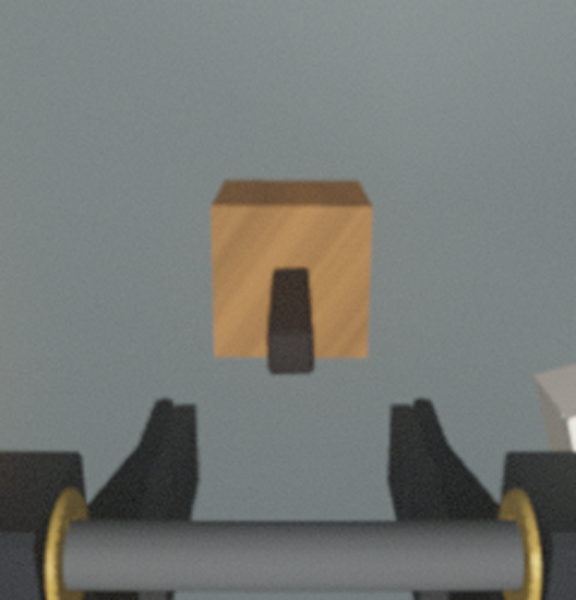

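w5 (×2.4, offset (140,60)) shows the handle's top centre at (291,351), its base at (291,270), and the finger tips at x 197 and 390. It is centred and square to the gripper.

```bash
python3 - <<'E'
from h import *
import pickle
d,s=pickle.load(open('w5.pkl','rb'));w1,_=pickle.load(open('w1.pkl','rb'))
uv=(140+291/2.4,60+351/2.4)
print(plane(d,[uv],.14),tri([(d,uv),(w1,(272,139.6))]))
st=np.array([[213,207],[371,207],[368,357],[214,357]])/2.4+[140,60]
p=plane(d,st,.065)[:,:2];print(p.mean(0),p)
E
```

```text
[[ 0.43065328 -0.26732091  0.14      ]] [ 0.43098266 -0.2678689   0.13933239]
[ 0.43201299 -0.26727892] [[ 0.40034529 -0.29434957]
 [ 0.40423731 -0.23586163]
 [ 0.46375043 -0.23921863]
 [ 0.45971895 -0.29968584]]
```

Call:
{"name": "arm_command", "arguments": {"targets": "0.07 -0.04 0.8 0 0 0 0;0 0 1 0 0 0 0;0 0 1 0 0 0 0;0 0 1 0 0 0 0;0 0 1 0 0 0 0"}}

```text
time_s: 12.4
tcp_pos: [0.4316, -0.2686, 0.1124]
eef_rot: [0.034, 0.999, -0.0, 0.001]
ft_force: [-0.1, -0.5, 1.1]
opening: 0.0438
grasp_force: 0.0
```

Call:
{"name": "arm_command", "arguments": {"targets": "0 0 0.45 0 0 0 0;0 0 0 0 0 0 0;0 0 0 0 0 0 -1;0 0 0 0 0 0 -1;0 0 0 0 0 0 -1", "newtons": 40}}

```text
time_s: 12.9
tcp_pos: [0.4315, -0.2693, 0.1046]
eef_rot: [0.034, 0.999, -0.001, 0.001]
ft_force: [0.9, 0.2, 0.4]
opening: 0.0276
grasp_force: 0.0
```

Call:
{"name": "arm_command", "arguments": {"targets": "0 0 0 0 0 0 -1;0 0 0 0 0 0 -1;0 0 0 0 0 0 -1;0 0 0 0 0 0 -1;0 0 0 0 0 0 -1"}}

```text
time_s: 13.4
tcp_pos: [0.4312, -0.269, 0.104]
eef_rot: [0.034, 0.999, -0.0, 0.0]
ft_force: [-1.5, 1.1, 4.5]
opening: 0.0137
grasp_force: 40.0
```

```bash
python3 st.py
```

```text
[ 0.43118855 -0.26897422  0.10397412] 176.09017969597718 [ 0.3378959  -0.02426553 -0.0148839 ] [-1.49796643  1.09117311  4.45751023] 0.01365250228315511 [ 1.04851698  0.17315773 -0.58457593  1.93883823  0.10939497  1.05992528
  1.91981348]
```

Gripped at 13.7 mm. Lifting straight out.

Call:
{"name": "arm_command", "arguments": {"targets": "0 0 -0.3 0 0 0 -1;0 0 -0.7 0 0 0 -1;0 0 -1 0 0 0 -1;0 0 -1 0 0 0 -1;0 0 -1 0 0 0 -1"}}

```text
time_s: 13.9
tcp_pos: [0.4308, -0.269, 0.1852]
eef_rot: [0.034, 0.999, -0.0, 0.0]
ft_force: [-0.6, 0.2, 0.6]
opening: 0.014
grasp_force: 40.0
```

Call:
{"name": "arm_command", "arguments": {"targets": "0 0 -0.6 0 0 0 -1;0 0 0 0 0 0 -1;0 0 0 0 0 0 -1;0 0 0 0 0 0 -1;0 0 0 0 0 0 -1"}}

```text
time_s: 14.4
tcp_pos: [0.4304, -0.2686, 0.1945]
eef_rot: [0.034, 0.999, 0.001, -0.001]
ft_force: [-0.2, -0.4, -0.8]
opening: 0.0138
grasp_force: 40.0
```

```bash
python3 st.py
```

```text
[ 0.43036146 -0.26857556  0.19449672] 176.08721563080908 [ 0.06969019 -0.15576931 -0.00270613] [-0.24371685 -0.35262373 -0.78341196] 0.013813522414711335 [ 1.07183937  0.07682445 -0.58743248  1.83715766  0.04453542  1.24264215
  1.97383118]
```

Call:
{"name": "arm_command", "arguments": {"targets": "-0.72 0.97 0 0 0 0 -1;-0.72 0.97 0 0 0 0 -1;-0.72 0.97 0 0 0 0 -1;-0.72 0.97 0 0 0 0 -1;-0.72 0.97 0 0 0 0 -1"}}

```text
time_s: 14.9
tcp_pos: [0.5096, -0.1762, 0.1948]
eef_rot: [0.034, 0.999, 0.0, -0.001]
ft_force: [-0.0, 0.2, -0.6]
opening: 0.0135
grasp_force: 40.0
```

Call:
{"name": "arm_command", "arguments": {"targets": "-0.72 0.97 0 0 0 0 -1;-0.72 0.97 0 0 0 0 -1;-0.72 0.97 0 0 0 0 -1;-0.72 0.97 0 0 0 0 -1;-0.72 0.97 0 0 0 0 -1"}}

```text
time_s: 15.4
tcp_pos: [0.5881, -0.0845, 0.1947]
eef_rot: [0.034, 0.999, 0.0, -0.001]
ft_force: [0.7, -0.7, -0.5]
opening: 0.0139
grasp_force: 40.0
```

Call:
{"name": "arm_command", "arguments": {"targets": "0 0 0.5 0 0 0 -1;0 0 0.5 0 0 0 -1;0 0 0.4 0 0 0 -1;0 0 0 0 0 0 -1;0 0 0 0 0 0 -1"}}

```text
time_s: 15.9
tcp_pos: [0.5873, -0.0863, 0.1671]
eef_rot: [0.035, 0.999, -0.0, -0.0]
ft_force: [1.1, 0.0, -0.5]
opening: 0.0139
grasp_force: 40.0
```

```bash
python3 st.py; python3 - <<'E'
from h import *
from rig import ctrl
import pickle
D={n:ctrl.capture(n) for n in('wrist','side')};s=ctrl.get_state();pickle.dump((D,s),open('c6.pkl','wb'))
t=np.array(s['tcp_pos'])-[0,0,.094]
for n in D: print(n,proj(D[n],[t,t+[0,0,.055],[.587,-.085,.051]]).round(1).tolist())
u,v=proj(D['side'],[.587,-.085,.07])[0].astype(int)
a=cv2.resize(D['wrist']['color'][130:330,160:360,::-1],(400,400),interpolation=2)
b=cv2.resize(D['side']['color'][v-50:v+50,u-50:u+50,::-1],(400,400),interpolation=2);print(u,v)
cv2.imwrite('pics/c6.png',np.hstack([a,b]))
E
```

```text
[ 0.58725632 -0.08625437  0.16714776] 175.9980802612265 [ 0.11191999 -0.16290918 -0.03536335] [ 1.1379491   0.02874932 -0.46039624] 0.013938060490333368 [ 0.70712842  0.32711649 -0.72833143  1.66541322  0.2287164   1.23732294
  1.43047024]
wrist [[262.8, 197.6], [263.1, 227.3], [263.7, 187.5]]
side [[256.1, 220.0], [256.1, 202.2], [255.7, 226.9]]
255 221
```

View pics/c6.png

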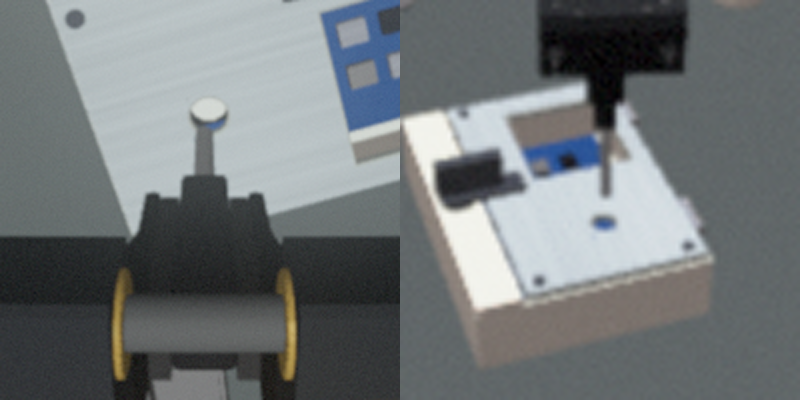

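c6 left (wrist, ×2, offset (160,130)) shows the hole at (209,112) and the rod's tip at about (204,130). c6 right (side, ×4, offset (205,171)) shows the tip at (606,195) directly above the hole at (603,222). A shift of about 2 mm towards +y and 1 mm towards -x is needed; then descend into the hole.

Call:
{"name": "arm_command", "arguments": {"targets": "0.055 0.105 0 0 0 0 -1;0 0 0 0 0 0 -1;0 0 0.5 0 0 0 -1;0 0 0.4 0 0 0 -1;0 0 0 0 0 0 -1"}}

```text
time_s: 16.5
tcp_pos: [0.5856, -0.0831, 0.1475]
eef_rot: [0.034, 0.999, 0.0, -0.002]
ft_force: [-1.4, 0.3, -0.6]
opening: 0.0136
grasp_force: 40.0
```

```bash
python3 st.py; python3 - <<'E'
from h import *
from rig import ctrl
import pickle
D={n:ctrl.capture(n) for n in('wrist','side')};s=ctrl.get_state();pickle.dump((D,s),open('c7.pkl','wb'))
u,v=255,221
a=cv2.resize(D['wrist']['color'][140:240,210:310,::-1],(400,400),interpolation=2)
b=cv2.resize(D['side']['color'][v-30:v+20,u-25:u+25,::-1],(400,400),interpolation=2)
cv2.imwrite('pics/c7.png',np.hstack([a,b]))
E
```

```text
[ 0.5856155  -0.08305601  0.14752108] 176.08487117207315 [ 0.11825884 -0.17859864 -0.0303919 ] [-1.36552089  0.27070298 -0.64247782] 0.013567051881036513 [ 0.69943181  0.34236952 -0.72497531  1.69017941  0.24024052  1.20387278
  1.41808279]
```

View pics/c7.png

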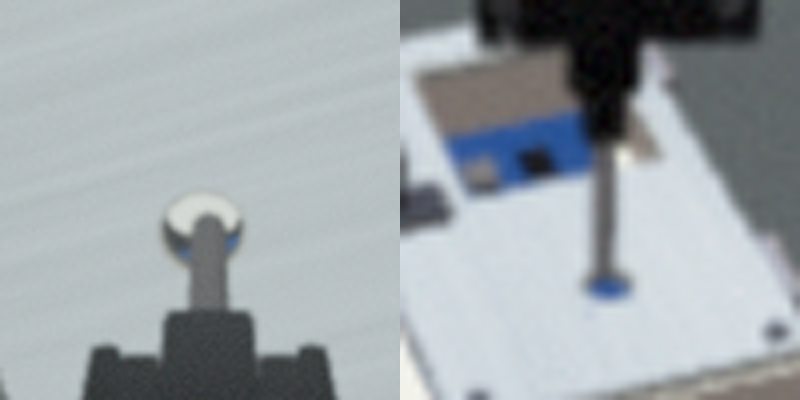

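c7 left (wrist, ×4) shows the tip at (209,230) inside the hole at (203,228). c7 right (side, ×8) shows the rod entering the hole at (607,283). Only about 1 mm of correction is needed.

Call:
{"name": "arm_command", "arguments": {"targets": "0 -0.05 0 0 0 0 -1;0 0 0.3 0 0 0 -1;0 0 0.3 0 0 0 -1;0 0 0.2 0 0 0 -1;0 0 0 0 0 0 -1"}}

```text
time_s: 17.1
tcp_pos: [0.5862, -0.084, 0.1325]
eef_rot: [0.034, 0.999, 0.0, -0.001]
ft_force: [0.8, 0.4, -0.1]
opening: 0.0137
grasp_force: 40.0
```

Call:
{"name": "arm_command", "arguments": {"targets": "0 0 0.2 0 0 0 -1;0 0 0.2 0 0 0 -1;0 0 0.1 0 0 0 -1;0 0 0 0 0 0 -1;0 0 0 0 0 0 -1"}}

```text
time_s: 17.6
tcp_pos: [0.5868, -0.084, 0.1236]
eef_rot: [0.034, 0.999, -0.0, 0.0]
ft_force: [-0.3, 0.1, -0.7]
opening: 0.0138
grasp_force: 40.0
```

```bash
python3 st.py
```

```text
[ 0.58684528 -0.08402987  0.12358667] 176.08664530877786 [ 0.1176439  -0.15437957 -0.00795918] [-0.33568981  0.10863472 -0.72300026] 0.01380578417323927 [ 0.69220689  0.36612579 -0.71699875  1.7142409   0.25976029  1.15862118
  1.40543447]
```

Tip about 30 mm above the bench with no side force. Pressing now in small steps.

Call:
{"name": "arm_command", "arguments": {"targets": "0 0 0.1 0 0 0 -1;0 0 0.1 0 0 0 -1;0 0 0 0 0 0 -1;0 0 0 0 0 0 -1;0 0 0 0 0 0 -1"}}

```text
time_s: 18.1
tcp_pos: [0.5871, -0.084, 0.1199]
eef_rot: [0.034, 0.999, -0.0, 0.0]
ft_force: [0.1, -0.3, 2.3]
opening: 0.0137
grasp_force: 40.0
```

Call:
{"name": "arm_command", "arguments": {"targets": "0 0 0.1 0 0 0 -1;0 0 0.1 0 0 0 -1;0 0 0 0 0 0 -1;0 0 0 0 0 0 -1;0 0 0 0 0 0 -1"}}

```text
time_s: 18.6
tcp_pos: [0.5871, -0.084, 0.1158]
eef_rot: [0.034, 0.999, -0.0, 0.0]
ft_force: [0.5, 0.4, 3.9]
opening: 0.014
grasp_force: 40.0
```

```bash
python3 st.py
```

```text
[ 0.58708743 -0.08402769  0.11582385] 176.08459728529735 [ 0.09275451 -0.16371022  0.02357761] [0.53239993 0.42722187 3.88070035] 0.013954800343126999 [ 0.68922863  0.37422017 -0.7141757   1.72161669  0.26625991  1.14450181
  1.40065561]
```

Call:
{"name": "arm_command", "arguments": {"targets": "0 0 0.07 0 0 0 -1;0 0 0.07 0 0 0 -1;0 0 0 0 0 0 -1;0 0 0 0 0 0 -1;0 0 0 0 0 0 -1"}}

```text
time_s: 19.1
tcp_pos: [0.5873, -0.084, 0.1146]
eef_rot: [0.034, 0.999, -0.0, 0.001]
ft_force: [-2.9, 0.1, 13.6]
opening: 0.0138
grasp_force: 40.0
```

Call:
{"name": "arm_command", "arguments": {"targets": "0 0 0.05 0 0 0 -1;0 0 0 0 0 0 -1;0 0 0 0 0 0 -1;0 0 0 0 0 0 -1;0 0 0 0 0 0 -1"}}

```text
time_s: 19.6
tcp_pos: [0.5874, -0.084, 0.1144]
eef_rot: [0.034, 0.999, -0.001, 0.001]
ft_force: [-4.7, 0.1, 17.7]
opening: 0.0141
grasp_force: 40.0
```

Call:
{"name": "arm_command", "arguments": {"targets": "0 0 0.05 0 0 0 -1;0 0 0 0 0 0 -1;0 0 0 0 0 0 -1;0 0 0 0 0 0 -1;0 0 0 0 0 0 -1"}}

```text
time_s: 20.1
tcp_pos: [0.5875, -0.084, 0.1143]
eef_rot: [0.034, 0.999, -0.001, 0.001]
ft_force: [-5.4, -0.4, 23.7]
opening: 0.0138
grasp_force: 40.0
```

```bash
python3 st.py
```

```text
[ 0.58754604 -0.08395469  0.11428783] 176.08425335670285 [ 0.20033083  1.66929751 -0.01736139] [-5.42811518 -0.38954133 23.66289419] 0.013840537943611368 [ 0.6874607   0.37610854 -0.71362874  1.72276318  0.26952978  1.14139806
  1.3977566 ]
```

The force rises steeply at TCP z 0.1145, which is 8 mm past contact, so the button is on its stop. I'll ease the excess push back and check.

Call:
{"name": "arm_command", "arguments": {"targets": "0 0 -0.08 0 0 0 -1;0 0 0 0 0 0 -1;0 0 0 0 0 0 -1;0 0 0 0 0 0 -1;0 0 0 0 0 0 -1"}}

```text
time_s: 20.6
tcp_pos: [0.5873, -0.084, 0.1145]
eef_rot: [0.034, 0.999, -0.001, 0.001]
ft_force: [-2.7, 0.7, 16.0]
opening: 0.0136
grasp_force: 40.0
```

```bash
python3 st.py; python3 - <<'E'
from h import *
from rig import ctrl
D={n:ctrl.capture(n) for n in('wrist','side')}
a=cv2.resize(D['wrist']['color'][:,:,::-1],(400,300))
b=cv2.resize(D['side']['color'][150:270,180:340,::-1],(400,300),interpolation=2)
cv2.imwrite('pics/c8.png',np.hstack([a,b]))
E
```

```text
[ 0.58733431 -0.08395084  0.11452417] 176.08633371661202 [0.1605846  0.93461073 0.05251558] [-2.68027086  0.66107385 15.98797394] 0.013569423393585474 [ 0.68803597  0.37573542 -0.71375591  1.72268984  0.26850089  1.14202593
  1.39869637]
```

View pics/c8.png

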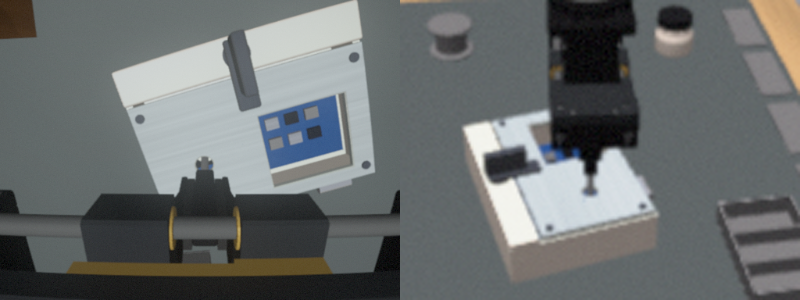

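c8 shows the bar over the cover at (242,75), the rod in the hole at (204,165) in the wrist view and (590,190) in the side view, and the cover flush. The spool, jar and tray are undisturbed. Handing in.

```bash
python3 -c "
from rig import ctrl
print(ctrl.finish_job())"
```

```text
the job is handed in; nothing more can be done
None
```

I handed the job in at about 21 s: the turnbutton is at its stop over the shut cover, and the gripped stylus holds the reset button fully down with about 16 N; the spool, jar and tray were not touched.

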